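# Try two bushings on the gauge pin and sort them

## Task

One of the two steel bushings fits over the gauge pin, the other has too small a bore. Slide the one that fits down the pin until it rests on the round steel foot and leave it there, and put the other one into the blue reject tray.

Things in the scene. Friction and masses are not known exactly. Their poses are not given: they have to be found in the camera images.
- bushing_wide: steel bushing that fits: upright ring of 44 mm outside diameter, 36 mm high, with a bore of 28 mm right through; about 0.25 kg, standing loose on the bench. Origin: centre of its underside; z is the axis of the bore. Looks like the other bushing but for the wide bore.
- bushing_narrow: steel bushing that does not fit: upright ring of 44 mm outside diameter, 36 mm high, with a bore of only 14 mm right through; about 0.3 kg, standing loose on the bench. Origin: centre of its underside; z is the axis of the bore.
- gauge: fixed gauge: dark wooden block 80 x 80 mm, 18 mm high, with a round steel foot (52 mm diameter, 3 mm thick, its top 21 mm above the bench) from whose middle a vertical steel pin rises 50 mm to 71 mm above the bench. The pin is 20 mm in diameter for its lower 32 mm, then tapers to 6 mm at the tip. Origin: centre of the block's underside, on the pin's axis; z up.
- tray: fixed blue open reject tray, 120 mm (its x) by 150 mm (its y) outside, walls 25 mm high and 4 mm thick, floor 4 mm thick. Origin: centre of its underside; z up.
Not all that is in view belongs to the job. Leave any pink or purple look-alike of the bushing_wide alone.

How it is judged (in metres and radians):
At the end, for the whole second after the job is handed in: The wide-bore bushing stands on the gauge's foot round the pin (underside 15 to 27 mm up, within 12 mm of the pin's axis, upright within 0.2 rad); the narrow one lies in the tray (origin within 50 mm in x and 65 mm in y of its centre, under 35 mm up); both are at rest (horizontal distance between bushing_wide and gauge below 0.012 m and z of bushing_wide in the frame of gauge between 0.015 and 0.027 m and angle between bushing_wide's own z axis and vertical below 0.2 rad and x of bushing_narrow in the frame of tray between -0.05 and 0.05 m and y of bushing_narrow in the frame of tray between -0.065 and 0.065 m and z of bushing_narrow in the frame of tray between -0.005 and 0.035 m and linear speed of each of bushing_wide, bushing_narrow below 0.03 m/s); the robot touches nothing.
It also fails if it takes over 58 s, if anything falls off the work surface, if the arm or the gripper's body presses on something with over 40 N, if the wrist force passes 120 N, or if a joint passes its speed limit or range.

## Robot

A 7-joint arm with a two-finger parallel gripper is mounted at the origin on a cart in front of the work surface, level with it; the furniture and walls round the work are solid. World frame = base frame: x ahead of the robot, y to its left, z up, the work surface at z = 0. Lengths are in m, angles in degrees, forces in N, time in s.
With the tool pointing down it reaches from about 0.4 to 0.875 m from the base axis. Payload 19.3 kg.
Tool frame: the origin (TCP) lies midway between the tips of the shut fingers; the grasp point (between the pads) lies 19 mm behind it; z points along the fingers, y is the direction in which the jaws open and shut (so a half turn about z gives the same grasp; the last joint's range is limited). The gripper opens to 85 mm and grips with 20 to 120 N. Pads are 22 mm wide; open, the fingers measure 114 mm over their backs; the gripper's body (76 mm by 85 mm) begins 54 mm behind the grasp point. The pads swing forward as they close: fully open they stand 13 mm farther back than shut.
Start: joints at [64.733, 29.874, -2.08, 91.645, 1.215, 58.505, -6.463], TCP at [0.226, -0.583, 0.231] pointing down, gripper open.
Joint ranges: [-166.77, 166.77], [-17.47, 122.26], [-85.68, 81.53], [9.62, 139.38], [-72.42, 252.41], [9.2, 110.78], [-144.41, 144.41]. Speed limits (degrees/s): [108.29, 108.29, 136.94, 136.94, 172.46, 172.46, 172.46].

## Interface

Orientations are given as [roll, pitch, yaw] about the fixed x, y, z axes, in that order (R = Rz(yaw) Ry(pitch) Rx(roll)).
In Python, from bench import sense, grab_frame, calibration, job_done gives the robot as it stands. The module is installed in compiled form; this text tells all that it offers.
- The arm moves only by the tool apply_moves, never from a script. Its argument "deltas" is a list of rows, each a list of 3 entries, a list of its own where there are three numbers: the shift along the tool's x, y, z in cm, then the turn, a rotation vector about the tool's x, y, z in degrees, then the finger opening in cm, from 0 to 8.54. In form: [[[tx, ty, tz], [wx, wy, wz], claw], ...]. A call has 1 to 20 rows; each row is the pose to reach, as a shift and turn from the pose measured when the call began, along the tool's axes at that moment; what a row does not reach only later rows make up. A row lasts 1/12 s, in which the tool goes at most 41.7 mm and 7.16 degrees, less where a joint would pass 70% of its speed; a pose out of reach is approached as far as the arm can. A call with a gripper value outside its range is refused whole. The fingers move at their own pace and stop on an object; the grip force is fixed at half the most. Time passes only in rows, so rows that repeat a pose let the fingers close. It gives the time, the measured TCP pose, the force and the opening at its end, in the units of the state.
- sense(): the state, without advancing time (a new reading comes with each control period).
- grab_frame(name): name is "scene" or "side" or "wrist"; returns (picture, depth): 420x560x3 uint8, red, green, blue; 420x560 float32, m along the optical axis (not along the pixel's ray), 0 where there is no reading.
- calibration(name): a dict with "vfov" (degrees; the focal length in pixels is half the picture's height over the tangent of half this angle, whatever the lens; pixels are square), "cx", "cy" (the principal point, pixels), "dist" ([k1, k2, p1, p2, k3] as OpenCV has them; the pictures are not rectified), "rvec" (rotation vector, rad) and "tvec" (3), from world to camera coordinates, as OpenCV has them. Camera axes: x right, y down, z forward; pixel columns grow to the right and rows downward; lengths in m; the calibration is good to about 2 mm. A picture is of the moment at which its call begins: read the wrist's pose just before it. calibration takes no time and is no camera call; for the wrist camera it gives the pose at the moment of the call.
- job_done(): hands the job in, once; it reports no verdict.
The state is a dict: "time_s": time; "joints": joint angles; "dq": joint speeds; "joint_torque": joint torques, N m; "eef_pos": TCP position; "tcp_rot": TCP orientation; "wrist_force": force on the tool from outside, world axes, zero at the start; "moment": the same for the moment, N m; "finger_gap": finger opening in m.
Only numpy, scipy, OpenCV 4.12 (cv2) and the standard library are available. Lean on these libraries where they do the work, as an engineer would, in place of code of your own. Each camera call takes 0.05 s, during which the arm holds its last target.

## Working session

There is one attempt and no reset: what is moved stays moved. The work goes in short steps, Python scripts to look and compute and a tool call to move; the robot and the scene stay as the last step left them, time stands still between calls to the robot, and variables do not carry over. Pictures are saved under pics/ and viewed, and the job is handed in when it is done.

Besides the shell and the picture viewer there is one more tool, called after "Call:" as a command line: name --argument value ..., lists and objects as JSON in quotes. apply_moves: Moves the arm, as the interface text tells. Its arguments: {"type":"object","properties":{"deltas":{"type":"array","items":{"type":"array"}}},"required":["deltas"]}

```bash
mkdir -p pics; cat > h.py <<'E'
import numpy as np, cv2
from bench import sense, grab_frame, calibration, job_done
def cam(n):
    c=calibration(n); f=210/np.tan(np.radians(c['vfov'])/2)
    K=np.array([[f,0,c['cx']],[0,f,c['cy']],[0,0,1.]]); R=cv2.Rodrigues(np.array(c['rvec'],float))[0]
    return K,np.array(c['dist'],float),R,np.array(c['tvec'],float)
def ray(c,px):
    K,d,R,t=c
    u=cv2.undistortPoints(np.array(px,float).reshape(-1,1,2),K,d).reshape(-1,2)
    v=np.c_[u,np.ones(len(u))]
    return -R.T@t, v@R, v
def onplane(c,px,z):
    o,D,_=ray(c,px); s=(z-o[2])/D[:,2]; return o+D*s[:,None]
def proj(c,P):
    K,d,R,t=c; return cv2.projectPoints(np.array(P,float).reshape(-1,1,3),cv2.Rodrigues(R)[0],t,K,d)[0].reshape(-1,2)
def save(n,im): cv2.imwrite('pics/'+n,im[...,::-1])
E
python3 - <<'E'
from h import *
print(sense())
for n in ['scene','side','wrist']:
    c=cam(n); im,d=grab_frame(n); np.savez(n+'0.npz',im=im,d=d,K=c[0],dist=c[1],R=c[2],t=c[3]); save(n+'0.png',im)
    print(n,-c[2].T@c[3],c[2][2])
E
```

```text
{'time_s': 0.0, 'joints': array([64.73406339, 29.90902022, -2.0815643 , 91.67307716,  1.21316111,
       58.50447871, -6.46205318]), 'dq': array([-0.00140819, -0.00629707,  0.02380306, -0.0203811 , -0.01442208,
        0.03179977,  0.00437239]), 'joint_torque': array([ 3.67313496e-04, -9.27115417e+01,  1.98000446e+00, -3.69929338e+01,
        1.77946722e-02,  8.13127728e-03,  3.59621811e-05]), 'eef_pos': array([ 0.22631359, -0.58222825,  0.23073157]), 'tcp_rot': array([-1.79935496e+02,  3.23776806e-03,  2.12434500e+01]), 'wrist_force': array([-0.27387948, -0.3145876 , -0.22962614]), 'moment': array([-0.04583278, -0.00558323, -0.0300245 ]), 'finger_gap': 0.08516560326655119}
scene [-0.14354693  0.47536442  0.56467783] [ 0.6854355 -0.4774219 -0.5497695]
side [0.38708815 1.16956774 0.46578055] [ 0.09406835 -0.93781498 -0.33414699]
wrist [ 0.29868088 -0.55455991  0.37385996] [-0.28261097 -0.11059927 -0.95283726]
```

View pics/scene0.png

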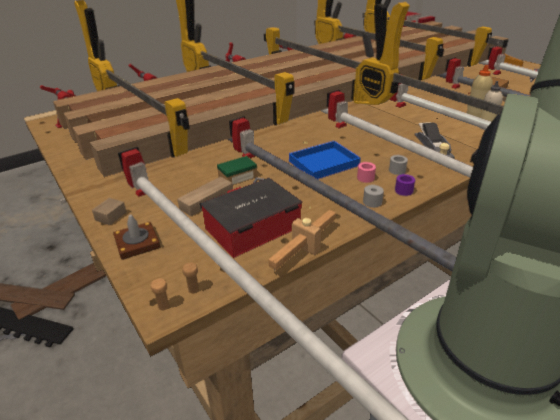

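View pics/side0.png

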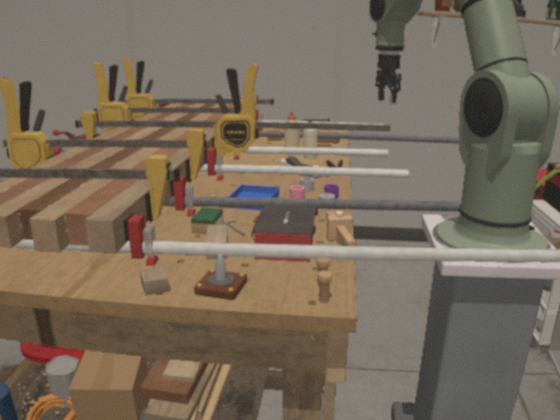

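View pics/wrist0.png

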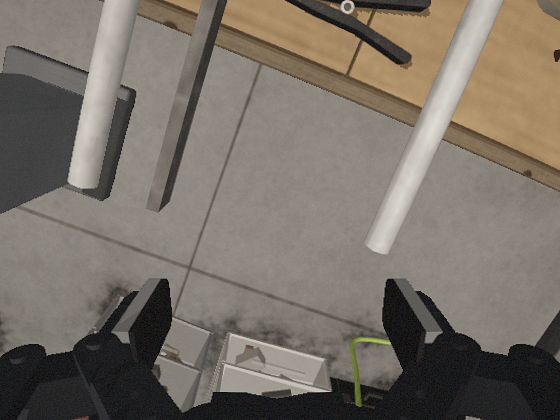

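The scene view shows two grey rings at (373,196) and (398,164), a pink one at (367,172), a purple one at (405,185), the tray at (325,160) and the gauge at (135,232). Long clamp pipes cross over the bench in front of the arm. The side view shows the same layout, with the gauge at (220,280). The wrist sees the floor and two pipe ends at (85,185) and (378,248).

```bash
python3 - <<'E'
from h import *
def ld(n):
    z=np.load(n+'0.npz'); return z['im'],z['d'],(z['K'],z['dist'],z['R'],z['t'])
def pts(n,px):
    im,d,c=ld(n); o,D,_=ray(c,px); return np.array([o+D[i]*d[int(p[1]),int(p[0])] for i,p in enumerate(px)])
np.set_printoptions(precision=3,suppress=True)
L={'g1':(373,196),'g1top':(373,188),'g2':(398,164),'g2top':(398,157),'pink':(367,172),'pur':(405,185),'tray':(325,160),'pin':(132,216),'foot':(136,245),'box':(252,200),
'p1a':(145,185),'p1b':(210,255),'p1c':(290,335),'p1d':(370,405),'p2a':(250,150),'p2b':(330,193),'p2c':(400,233),'p2d':(440,257),
'p3a':(345,119),'p3b':(400,142),'p3c':(460,168),'p4a':(405,99),'p4b':(470,121),'peg1':(160,290),'peg2':(190,275),'ybar':(350,75),'y2':(150,95),'y3':(235,80),'wood':(310,235),'bw':(105,212),'stick':(205,195),'green':(237,168),'stapler':(435,140)}
P=pts('scene',list(L.values()))
for k,p in zip(L,P): print(k,p)
print('side')
L={'p1':[(160,247),(300,250),(450,253),(550,255)],'p2':[(200,203),(300,204),(400,206)],'p3':[(220,169),(300,171),(400,173)],'p4':[(300,151),(380,152)],'p5':[(250,100),(300,124),(380,126)],'yb':[(30,175),(130,173),(60,145),(130,123)]}
for k in L: print(k,pts('side',L[k]).tolist() and np.round(pts('side',L[k]),3).tolist())
print('wrist');print(pts('wrist',[(85,180),(115,20),(378,245),(430,150),(160,205),(205,30),(350,40),(500,150)]))
im,_,_=ld('scene'); save('crop0.png',cv2.resize(im[130:220,330:470],None,fx=5,fy=5,interpolation=cv2.INTER_CUBIC))
im,_,_=ld('scene'); save('crop1.png',cv2.resize(im[180:310,80:220],None,fx=4,fy=4,interpolation=cv2.INTER_CUBIC))
E
```

```text
g1 [ 0.397 -0.159  0.032]
g1top [ 0.416 -0.178  0.036]
g2 [ 0.464 -0.319  0.03 ]
g2top [ 0.487 -0.345  0.032]
pink [ 0.481 -0.226  0.031]
pur [ 0.385 -0.253  0.031]
tray [ 0.629 -0.219  0.003]
pin [0.593 0.317 0.07 ]
foot [0.565 0.329 0.02 ]
box [0.502 0.093 0.067]
p1a [0.716 0.246 0.055]
p1b [0.423 0.236 0.045]
p1c [0.197 0.223 0.039]
p1d [0.043 0.213 0.051]
p2a [ 0.732 -0.047  0.045]
p2b [ 0.441 -0.07   0.051]
p2c [ 0.255 -0.083  0.051]
p2d [ 0.166 -0.088  0.05 ]
p3a [ 0.73  -0.383  0.045]
p3b [ 0.526 -0.395  0.045]
p3c [ 0.341 -0.397  0.047]
p4a [ 0.739 -0.664  0.041]
p4b [ 0.495 -0.666  0.045]
peg1 [0.389 0.347 0.05 ]
peg2 [0.395 0.29  0.048]
ybar [ 0.846 -0.506  0.126]
y2 [1.081 0.077 0.125]
y3 [ 1.042 -0.192  0.124]
wood [0.357 0.055 0.048]
bw [0.702 0.347 0.031]
stick [0.633 0.139 0.029]
green [0.683 0.023 0.038]
stapler [ 0.506 -0.525  0.02 ]
side
p1 [[0.736, 0.253, 0.048], [0.452, 0.235, 0.05], [0.149, 0.218, 0.05], [-0.065, 0.209, 0.05]]
p2 [[0.73, -0.042, 0.044], [0.474, -0.064, 0.045], [0.218, -0.083, 0.044]]
p3 [[0.756, -0.384, 0.043], [0.5, -0.393, 0.043], [0.185, -0.392, 0.049]]
p4 [[0.52, -0.666, 0.045], [0.227, -0.68, 0.048]]
p5 [[0.672, -0.482, 0.252], [0.51, -0.501, 0.174], [0.248, -0.501, 0.175]]
yb [[1.089, 0.143, 0.161], [0.839, 0.131, 0.168], [1.185, -0.17, 0.162], [1.091, -0.48, 0.171]]
wrist
[[ 0.169 -0.42   0.053]
 [ 0.307 -0.413  0.054]
 [ 0.208 -0.692  0.054]
 [ 0.305 -0.695  0.057]
 [ 0.221 -0.516  0.179]
 [ 0.314 -0.511  0.18 ]
 [ 0.37  -0.601  0.001]
 [ 0.39  -1.163 -0.597]]
```

View pics/crop0.png

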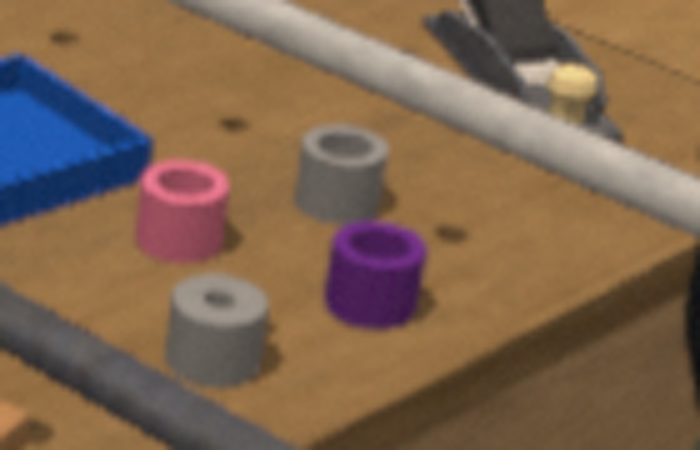

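Candidates:
- Narrow-bore grey ring at (373,196): small hole in the crop, so this is bushing_narrow.
- Grey ring at (398,164): wide hole, so this is bushing_wide.
- Pink at (367,172) and purple at (405,185) are decoys to leave alone.

Next I'll rise, move over the group and look with the wrist camera.

Call:
apply_moves --deltas '[[[0,0,-4],[0,0,0],8.5],[[0,0,-6],[0,0,-7],8.5],[[35.5,-29.5,-6],[0,0,-69],8.5],[[35.5,-29.5,-6],[0,0,-69],8.5],[[35.5,-29.5,-6],[0,0,-69],8.5],[[35.5,-29.5,-6],[0,0,-69],8.5],[[35.5,-29.5,-6],[0,0,-69],8.5],[[35.5,-29.5,-6],[0,0,-69],8.5],[[35.5,-29.5,-6],[0,0,-69],8.5],[[35.5,-29.5,-6],[0,0,-69],8.5],[[35.5,-29.5,-6],[0,0,-69],8.5],[[35.5,-29.5,-6],[0,0,-69],8.5],[[35.5,-29.5,-6],[0,0,-69],8.5],[[35.5,-29.5,-6],[0,0,-69],8.5],[[35.5,-29.5,-6],[0,0,-69],8.5],[[35.5,-29.5,-6],[0,0,-69],8.5],[[35.5,-29.5,-6],[0,0,-69],8.5],[[35.5,-29.5,-6],[0,0,-69],8.5]]'

```text
time_s: 1.65
eef_pos: [0.4499, -0.1798, 0.291]
tcp_rot: [-180.0, -0.0, 90.1]
wrist_force: [0.2, 0.3, 0.3]
finger_gap: 0.0849
```

```bash
python3 - <<'E'
from h import *
s=sense();print(s['eef_pos'],s['tcp_rot'],s['time_s'],s['joints'])
n='wrist';c=cam(n); im,d=grab_frame(n); np.savez('wrist1.npz',im=im,d=d,K=c[0],dist=c[1],R=c[2],t=c[3]); save(n+'1.png',im)
E
```

```text
[ 0.44986467 -0.17980672  0.29102977] [-1.79963418e+02 -3.27106524e-02  9.01388261e+01] 1.65 [ 37.79576152  14.87113506 -27.88130002 106.79884472   7.91508736
  60.27118688   6.90331655]
```

View pics/wrist1.png

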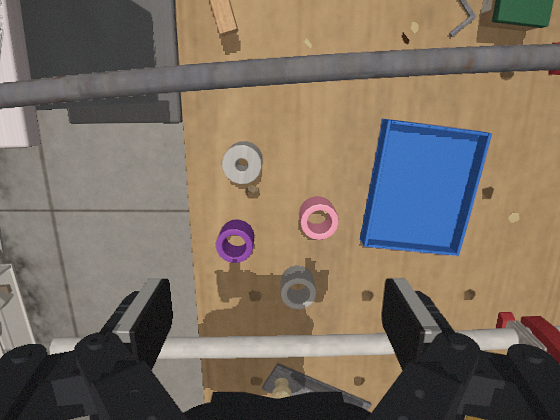

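View pics/crop1.png

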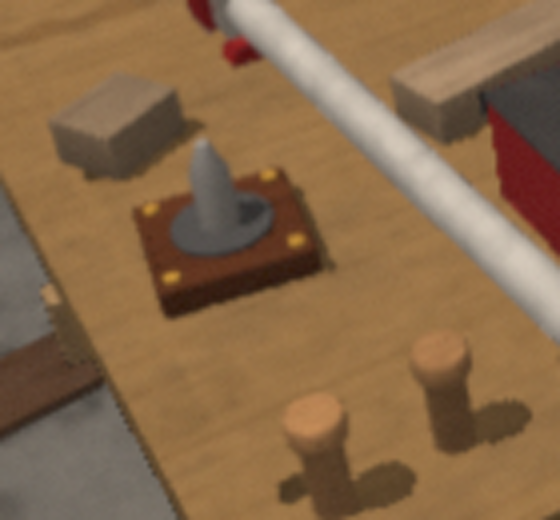

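The wrist view shows the narrow ring at (242,163), the wide one at (297,288) in shadow, the purple decoy at (235,241), the pink decoy at (318,218) and the tray around (425,188).

```bash
cat >> h.py <<'E'
def cloud(c,d):
    v,u=np.mgrid[0:420,0:560]; px=np.c_[u.ravel(),v.ravel()]
    o,D,_=ray(c,px); return (o+D*d.ravel()[:,None]).reshape(420,560,3)
def fit_top(c,d,px,zlo,zhi,r):
    P=cloud(c,d); m=(P[...,2]>zlo)&(P[...,2]<zhi)&(d>0)
    lab=cv2.connectedComponents(m.astype(np.uint8))[1]
    v,u=np.mgrid[0:420,0:560]; near=(np.hypot(u-px[0],v-px[1])<r)&m
    Q=P[near]; cc,rr=cv2.minEnclosingCircle(Q[:,:2].astype(np.float32))
    return cc,rr,np.median(Q[:,2]),len(Q),Q
E
python3 - <<'E'
from h import *
z=np.load('wrist1.npz');c=(z['K'],z['dist'],z['R'],z['t']);im,d=z['im'],z['d']
for n,px in [('nar',(242,163)),('wide',(297,288))]:
    cc,rr,zm,k,Q=fit_top(c,d,px,.030,.042,28)
    print(n,cc,rr,zm,k,Q[:,:2].min(0)/2+Q[:,:2].max(0)/2,np.ptp(Q[:,:2],axis=0))
    # image circle: top outer contour
    g=cv2.cvtColor(im,cv2.COLOR_RGB2GRAY)
    x,y=px; cr=g[y-35:y+35,x-35:x+35]
    H=cv2.HoughCircles(cv2.resize(cr,None,fx=4,fy=4,interpolation=cv2.INTER_CUBIC),cv2.HOUGH_GRADIENT,1,20,param1=60,param2=20,minRadius=20,maxRadius=100)
    if H is not None:
        for h in H[0][:4]:
            p=(h[0]/4+x-35-.375,h[1]/4+y-35-.375); print('  hough',p,h[2]/4,onplane(c,[p],.036))
    save(n+'c.png',cv2.resize(im[y-35:y+35,x-35:x+35],None,fx=6,fy=6,interpolation=cv2.INTER_CUBIC))
hsv=cv2.cvtColor(im,cv2.COLOR_RGB2HSV); m=cv2.inRange(hsv,(100,150,60),(125,255,255))
cs=max(cv2.findContours(m,0,2)[0],key=cv2.contourArea); P=onplane(c,cs.reshape(-1,2),.025)
print('tray',cv2.minAreaRect(P[:,:2].astype(np.float32)*1000))
z=np.load('scene0.npz');c=(z['K'],z['dist'],z['R'],z['t']);im,d=z['im'],z['d']
p=onplane(c,[(131.0,215.5)],.071);print('pin tip',p)
E
cd pics; python3 -c "
import cv2,numpy as np
cv2.imwrite('c2.png',np.hstack([cv2.imread('narc.png'),cv2.imread('widec.png')])[:, :800])"
```

```text
nar (0.41082167625427246, -0.1756836324930191) 0.02205481193959713 0.03638017275755523 1141 [ 0.4112967  -0.17553262] [0.04262654 0.04304478]
  hough (np.float32(240.75), np.float32(164.5)) 19.8 [[ 0.41064192 -0.1760034   0.036     ]]
  hough (np.float32(243.5), np.float32(159.0)) 18.375 [[ 0.41377619 -0.16996981  0.036     ]]
  hough (np.float32(237.75), np.float32(160.5)) 24.3 [[ 0.40748963 -0.17161932  0.036     ]]
  hough (np.float32(238.75), np.float32(169.5)) 24.85 [[ 0.40831467 -0.18153253  0.036     ]]
wide (0.47636502981185913, -0.3338748514652252) 0.022365065291523933 0.03650765147643342 649 [ 0.47639755 -0.3340249 ] [0.0417648  0.04351892]
  hough (np.float32(295.0), np.float32(293.5)) 14.325 [[ 0.47266894 -0.33467711  0.036     ]]
  hough (np.float32(301.0), np.float32(293.0)) 14.475 [[ 0.47998594 -0.3339698   0.036     ]]
  hough (np.float32(298.25), np.float32(298.0)) 20.0 [[ 0.47678269 -0.34094969  0.036     ]]
  hough (np.float32(302.25), np.float32(286.5)) 24.0 [[ 0.48128097 -0.32500886  0.036     ]]
tray ((618.4191284179688, -207.69232177734375), (149.60479736328125, 126.0494155883789), 83.92106628417969)
pin tip [[0.59482089 0.3183046  0.071     ]]
```

View pics/c2.png

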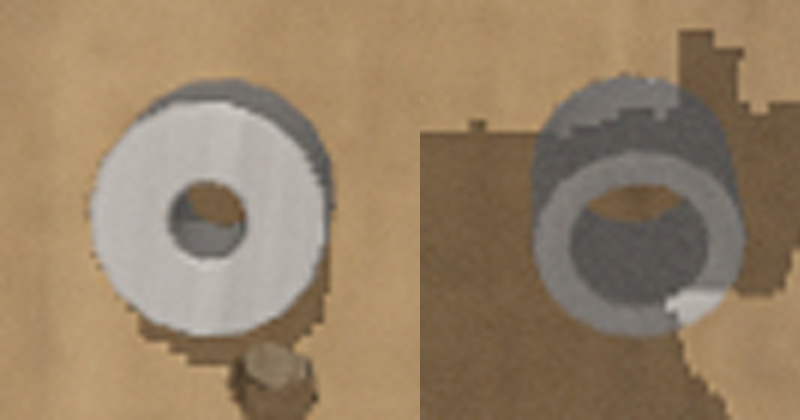

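Call:
apply_moves --deltas '[[[0.2,-2,2],[0,0,0],7],[[0.4,-3.9,5],[0,0,0],7],[[0.4,-3.9,9],[0,0,0],7],[[0.4,-3.9,13],[0,0,0],7],[[0.4,-3.9,17],[0,0,0],7],[[0.4,-3.9,21],[0,0,0],7],[[0.4,-3.9,23],[0,0,0],7],[[0.4,-3.9,24],[0,0,0],7],[[0.4,-3.9,24],[0,0,0],7],[[0.4,-3.9,24],[0,0,0],7]]'

```text
time_s: 2.53
eef_pos: [0.411, -0.176, 0.0517]
tcp_rot: [-180.0, -0.0, 90.1]
wrist_force: [0.2, 0.1, 0.2]
finger_gap: 0.07
```

```bash
python3 - <<'E'
from h import *
s=sense();print(s['eef_pos'],s['tcp_rot'],s['time_s'],s['finger_gap'])
im,d=grab_frame('wrist'); save('w2.png',im)
E
```

```text
[ 0.41104455 -0.17599367  0.05170255] [-1.79978490e+02 -1.98253357e-02  9.01222658e+01] 2.5333 0.07003829800629202
```

View pics/w2.png

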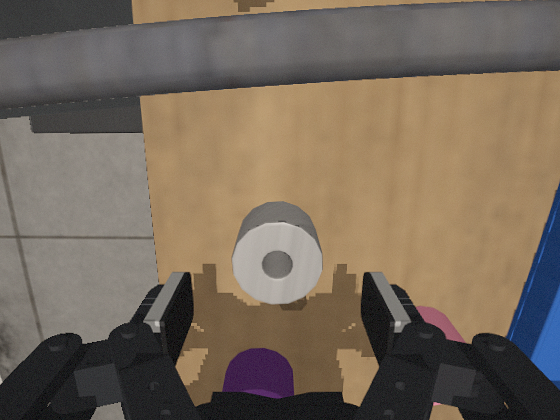

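The narrow ring at (277,263) is centred between the fingers, whose tips are at columns 192 and 362. Lowering and gripping.

Call:
apply_moves --deltas '[[[0,0,2],[0,0,0],7],[[0,0,4],[0,0,0],7],[[0,0,4.8],[0,0,0],7],[[0,0,4.8],[0,0,0],7],[[0,0,4.8],[0,0,0],4],[[0,0,4.8],[0,0,0],3.5],[[0,0,4.8],[0,0,0],3.5],[[0,0,4.8],[0,0,0],3.5],[[0,0,4.8],[0,0,0],3.5],[[0,0,4.8],[0,0,0],3.5],[[0,0,4.8],[0,0,0],3.5],[[0,0,4.8],[0,0,0],3.5]]'

```text
time_s: 3.58
eef_pos: [0.4121, -0.1764, 0.0057]
tcp_rot: [179.9, 0.1, 90.1]
wrist_force: [-2.8, 1.8, 17.3]
finger_gap: 0.0424
```

Call:
apply_moves --deltas '[[[0,0,-1],[0,0,0],3.5],[[0,0,-4],[0,0,0],3.5],[[0,0,-8],[0,0,0],3.5],[[0,0,-10],[0,0,0],3.5],[[-0.6,4,-11],[0,0,0],3.5],[[-1.2,8,-11],[0,0,0],3.5],[[-1.8,12,-11],[0,0,0],3.5],[[-2.4,16,-11],[0,0,0],3.5],[[-3,19.5,-11],[0,0,0],3.5],[[-3.2,20.6,-11],[0,0,0],3.5],[[-3.2,20.6,-11],[0,0,0],3.5],[[-3.2,20.6,-11],[0,0,0],3.5]]'

```text
time_s: 4.58
eef_pos: [0.6176, -0.2079, 0.1165]
tcp_rot: [179.9, 0.0, 90.1]
wrist_force: [-0.5, -0.1, -3.3]
finger_gap: 0.0422
```

```bash
python3 - <<'E'
from h import *
s=sense();print(s['eef_pos'],s['tcp_rot'],s['time_s'],s['finger_gap'])
im,d=grab_frame('wrist'); save('w3.png',im)
E
```

```text
[ 0.61755868 -0.20787591  0.11654892] [1.79873985e+02 2.29701529e-02 9.00926076e+01] 4.5833 0.042174841896471194
```

View pics/w3.png

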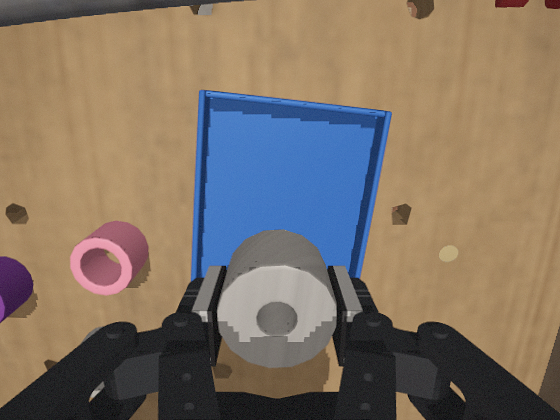

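The narrow ring is held at (277,310) above the tray. Lowering it in.

Call:
apply_moves --deltas '[[[0,0,3],[0,0,0],3.5],[[0,0,6],[0,0,0],3.5],[[0,0,8.5],[0,0,0],3.5],[[0,0,10],[0,0,0],3.5],[[0,0,10.2],[0,0,0],3.5],[[0,0,10.2],[0,0,0],3.5],[[0,0,10.2],[0,0,0],4.6],[[0,0,10.2],[0,0,0],5],[[0,0,10.2],[0,0,0],5.8],[[0,0,10.2],[0,0,0],6],[[0,0,10.2],[0,0,0],6],[[0,0,9],[0,0,0],6],[[0,0,6],[0,0,0],6],[[0,0,2],[0,0,0],6],[[0,0,-2],[0,0,0],6],[[0,0,-4],[0,0,0],6],[[0,0,-4],[0,0,0],7],[[0,0,-4],[0,0,0],7]]'

```text
time_s: 6.13
eef_pos: [0.6175, -0.2082, 0.1589]
tcp_rot: [179.7, 0.1, 90.1]
wrist_force: [-0.5, -0.3, -1.0]
finger_gap: 0.0697
```

```bash
python3 - <<'E'
from h import *
s=sense();print(s['eef_pos'],s['tcp_rot'],s['time_s'],s['finger_gap'])
c=cam('wrist');im,d=grab_frame('wrist'); save('w4.png',im)
P=cloud(c,d);m=(P[...,2]>.035)&(P[...,2]<.047)&(np.hypot(P[...,0]-.618,P[...,1]+.208)<.035)
Q=P[m];print(cv2.minEnclosingCircle(Q[:,:2].astype(np.float32)),np.median(Q[:,2]))
hsv=cv2.cvtColor(im,cv2.COLOR_RGB2HSV)
E
```

```text
[ 0.61751481 -0.20817055  0.15891693] [1.79731928e+02 9.87056843e-02 9.00795938e+01] 6.1333 0.06972727440157304
((0.6176653504371643, -0.20736244320869446), 0.021984387189149857) 0.04047519184810883
```

View pics/w4.png

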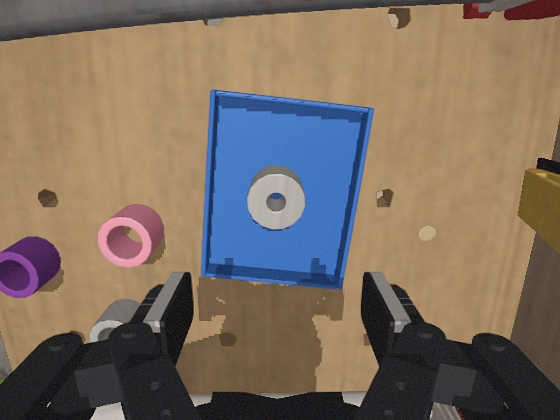

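The narrow ring stands in the tray at (276,200), upright with its top at 40 mm. Now the wide one.

Call:
apply_moves --deltas '[[[-2.7,-3,0],[0,0,0],7],[[-5.4,-6,0],[0,0,0],7],[[-8.1,-9,0],[0,0,0],7],[[-10.8,-12,1],[0,0,0],7],[[-12.6,-14.1,3],[0,0,0],7],[[-12.6,-14.1,6],[0,0,0],7],[[-12.6,-14.1,9],[0,0,0],7],[[-12.6,-14.1,10.5],[0,0,0],7],[[-12.6,-14.1,10.5],[0,0,0],7],[[-12.6,-14.1,10.5],[0,0,0],7]]'

```text
time_s: 7.02
eef_pos: [0.4758, -0.3337, 0.0514]
tcp_rot: [180.0, -0.0, 90.1]
wrist_force: [-0.4, 0.4, 0.4]
finger_gap: 0.0703
```

```bash
python3 - <<'E'
from h import *
s=sense();print(s['eef_pos'],s['tcp_rot'],s['time_s'],s['finger_gap'])
c=cam('wrist');im,d=grab_frame('wrist'); save('w5.png',im)
P=cloud(c,d);m=(P[...,2]>.032)&(P[...,2]<.042)&(np.hypot(P[...,0]-.4764,P[...,1]+.334)<.03)
Q=P[m];print(cv2.minEnclosingCircle(Q[:,:2].astype(np.float32)),np.median(Q[:,2]))
E
```

```text
[ 0.47580271 -0.3337132   0.05142177] [ 1.79963014e+02 -2.59935968e-02  9.01044618e+01] 7.0167 0.07029522880680202
((0.47645485401153564, -0.3338976502418518), 0.022168297320604324) 0.036317823459931564
```

View pics/w5.png

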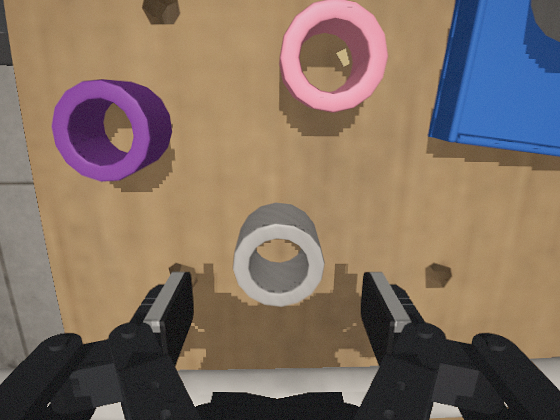

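The grey ring at (278,263) has the wide bore and is centred between the fingers. I'll grip it about 7 mm higher than the first one, so the fingertips clear the foot later.

Call:
apply_moves --deltas '[[[0,0.05,2],[0,0,0],7],[[0,0.05,3.5],[0,0,0],7],[[0,0.05,4],[0,0,0],7],[[0,0.05,4],[0,0,0],7],[[0,0.05,4],[0,0,0],4],[[0,0.05,4],[0,0,0],3.5],[[0,0.05,4],[0,0,0],3.5],[[0,0.05,4],[0,0,0],3.5],[[0,0.05,4],[0,0,0],3.5],[[0,0.05,4],[0,0,0],3.5],[[0,0.05,4],[0,0,0],3.5],[[0,0.05,4],[0,0,0],3.5]]'

```text
time_s: 8.07
eef_pos: [0.4777, -0.3345, 0.0141]
tcp_rot: [179.8, 0.1, 90.1]
wrist_force: [-2.8, 1.8, 14.4]
finger_gap: 0.0424
```

Call:
apply_moves --deltas '[[[0,0,-1],[0,0,0],3.5],[[0,0,-4],[0,0,0],3.5],[[0,0,-8],[0,0,0],3.5],[[0,0,-12],[0,0,0],3.5],[[2,0.5,-15],[0,0,0],3.5],[[6,1,-17],[0,0,0],3.5],[[10,1.5,-18],[0,0,0],3.5],[[14,2,-18],[0,0,0],3.5],[[18,3,-18],[0,0,0],3.5],[[22,4,-18],[0,0,0],3.5],[[26,5,-18],[0,0,0],3.5],[[30,6,-18],[0,0,0],3.5],[[34,7,-18],[0,0,0],3.5],[[38,8,-18],[0,0,0],3.5],[[42,9,-18],[0,0,0],3.5],[[46,10,-18],[0,0,0],3.5],[[50,10,-18],[0,0,0],3.5],[[54,10,-18],[0,0,0],3.5],[[57,10,-18],[0,0,0],3.5],[[58.4,10,-18],[0,0,0],3.5]]'

```text
time_s: 9.73
eef_pos: [0.5749, 0.255, 0.1948]
tcp_rot: [179.8, -0.0, 90.3]
wrist_force: [-0.1, -0.1, -1.1]
finger_gap: 0.0418
```

Call:
apply_moves --deltas '[[[0,0,0],[0,0,0],3.5],[[0,0,0],[0,0,0],3.5]]'

```text
time_s: 9.9
eef_pos: [0.5745, 0.2558, 0.1957]
tcp_rot: [179.7, -0.1, 90.5]
wrist_force: [-0.4, -1.2, -1.5]
finger_gap: 0.0419
```

```bash
python3 - <<'E'
from h import *
s=sense();print(s['eef_pos'],s['tcp_rot'],s['time_s'],s['finger_gap'])
c=cam('wrist');im,d=grab_frame('wrist'); np.savez('wrist6.npz',im=im,d=d,K=c[0],dist=c[1],R=c[2],t=c[3]); save('w6.png',im)
im,d=grab_frame('scene'); save('s6.png',im)
E
```

```text
[0.57447923 0.2558194  0.1957158 ] [ 1.79729413e+02 -6.63279278e-02  9.04546716e+01] 9.9 0.041906637454928106
```

View pics/w6.png

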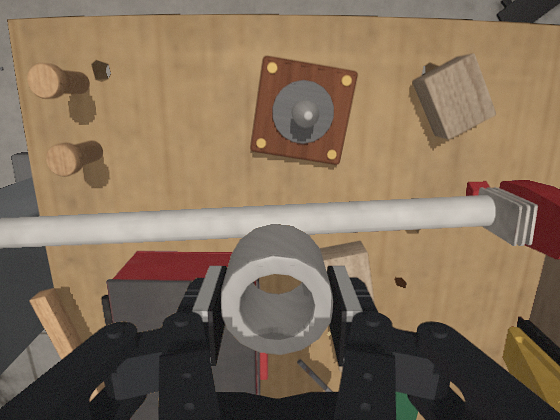

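View pics/s6.png

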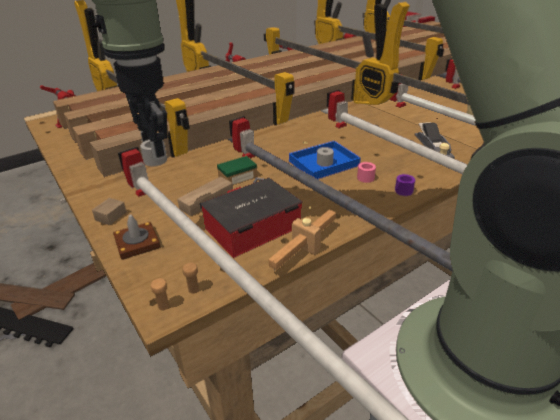

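The wrist view shows the gauge foot around (303,112) and the pin tip at (308,115), with the held ring at (277,303). The scene view confirms the narrow ring in the tray at (325,157). Measuring the gauge and the held bushing with the same camera.

```bash
python3 - <<'E'
from h import *
s=sense()
z=np.load('wrist6.npz');c=(z['K'],z['dist'],z['R'],z['t']);im,d=z['im'],z['d']
P=cloud(c,d)
hsv=cv2.cvtColor(im,cv2.COLOR_RGB2HSV)
v,u=np.mgrid[0:420,0:560]
reg=(np.hypot(u-303,v-112)<45)
# foot: grey (low saturation) near z .021
m=reg&(abs(P[...,2]-.021)<.004)&(hsv[...,1]<70)
Q=P[m]; print('foot z',np.median(Q[:,2]),len(Q),cv2.minEnclosingCircle(Q[:,:2].astype(np.float32)))
mm=(reg&(hsv[...,1]<70)).astype(np.uint8); n,l,st,ce=cv2.connectedComponentsWithStats(mm); k=l[112,300]
ct=max(cv2.findContours((l==k).astype(np.uint8),0,1)[0],key=cv2.contourArea).reshape(-1,2)
W=onplane(c,ct,.021); print('foot contour',cv2.minEnclosingCircle(W[:,:2].astype(np.float32)),cv2.fitEllipse(W[:,:2].astype(np.float32)))
m2=reg&(P[...,2]>.06);Q=P[m2];print('pin high',Q.mean(0),len(Q),Q[:,2].max())
m3=reg&(P[...,2]>.066);Q=P[m3];print('pin tip',Q.mean(0),np.c_[u[m3],v[m3]].mean(0))
# block top
hb=(np.hypot(u-303,v-112)<75)&(abs(P[...,2]-.018)<.004)
Q=P[hb];print('block',cv2.minAreaRect((Q[:,:2]*1000).astype(np.float32)))
# held bushing top
e=s['eef_pos']; m=(np.hypot(u-277,v-303)<58)&(P[...,2]>e[2]+.012)&(P[...,2]<e[2]+.05)&(hsv[...,1]<40)&(abs(P[...,0]-e[0])<.0222)
Q=P[m];print('held z',np.percentile(Q[:,2],[5,25,50,75,95])-e[2])
zt=np.percentile(Q[:,2],60);m&=abs(P[...,2]-zt)<.003;Q=P[m];print('held',cv2.minEnclosingCircle(Q[:,:2].astype(np.float32)),e)
# bore contour
g=cv2.cvtColor(im,cv2.COLOR_RGB2GRAY);save('h6.png',cv2.resize(im[220:360,200:350],None,fx=4,fy=4))
E
```

```text
foot z 0.02145815670694079 2461 ((0.5966839790344238, 0.3187597095966339), 0.026167117059230804)
foot contour ((0.5965388417243958, 0.3190504014492035), 0.025889458134770393) ((0.5965898036956787, 0.3191351890563965), (0.05059453099966049, 0.05074542760848999), 4.944962978363037)
pin high [0.59409038 0.32108475 0.08785789] 336 0.3388598903566072
pin tip [0.59261238 0.32192783 0.11175427] [307.71511628 113.68604651]
block ((596.4857788085938, 319.4975891113281), (79.83661651611328, 80.65958404541016), 81.47379302978516)
held z [0.0143208  0.02052527 0.02220296 0.02277019 0.0234003 ]
held ((0.5747063159942627, 0.25643524527549744), 0.02244856394827366) [0.5752221  0.2533321  0.19531461]
```

View pics/h6.png

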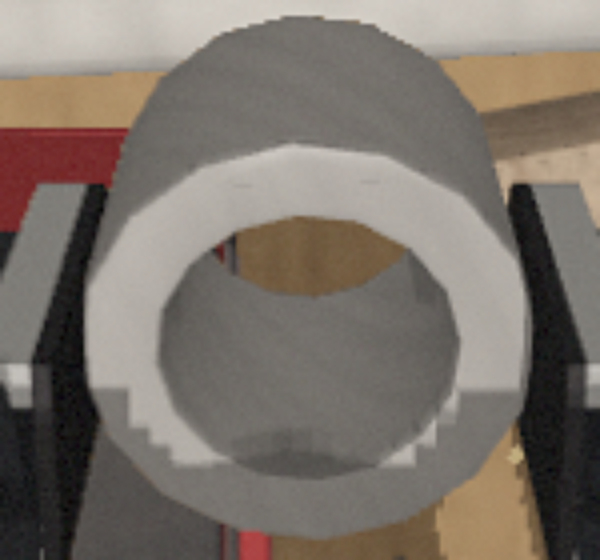

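Call:
apply_moves --deltas '[[[3,1,0],[0,0,0],3.5],[[6,2,0],[0,0,0],3.5],[[6.5,2.1,2],[0,0,0],3.5],[[6.5,2.1,5],[0,0,0],3.5],[[6.5,2.1,8],[0,0,0],3.5],[[6.5,2.1,9],[0,0,0],3.5],[[6.5,2.1,9],[0,0,0],3.5],[[6.5,2.1,9],[0,0,0],3.5],[[6.5,2.1,9],[0,0,0],3.5],[[6.5,2.1,9],[0,0,0],3.5]]'

```text
time_s: 10.83
eef_pos: [0.5973, 0.3185, 0.1074]
tcp_rot: [179.6, -0.1, 90.2]
wrist_force: [-0.1, -0.3, -2.1]
finger_gap: 0.0421
```

```bash
python3 - <<'E'
from h import *
s=sense();print(s['eef_pos'],s['tcp_rot'],s['time_s'],s['finger_gap'],s['dq'].max())
c=cam('wrist');im,d=grab_frame('wrist'); save('w7.png',im)
P=cloud(c,d);e=s['eef_pos'];hsv=cv2.cvtColor(im,cv2.COLOR_RGB2HSV)
v,u=np.mgrid[0:420,0:560]
m=(np.hypot(u-277,v-303)<62)&(abs(P[...,2]-e[2]-.0225)<.003)&(hsv[...,1]<40)&(abs(P[...,0]-e[0])<.0222)
Q=P[m];print('held',cv2.minEnclosingCircle(Q[:,:2].astype(np.float32)))
im,d=grab_frame('side'); save('sd7.png',cv2.resize(im[180:330,140:320],None,fx=4,fy=4,interpolation=cv2.INTER_CUBIC))
E
```

```text
[0.59726606 0.31851352 0.10743032] [ 1.79599835e+02 -5.32717202e-02  9.02351867e+01] 10.8333 0.04205681247633484 0.2797016444712366
held ((0.5972386598587036, 0.3188336491584778), 0.02405792661011219)
```

View pics/w7.png

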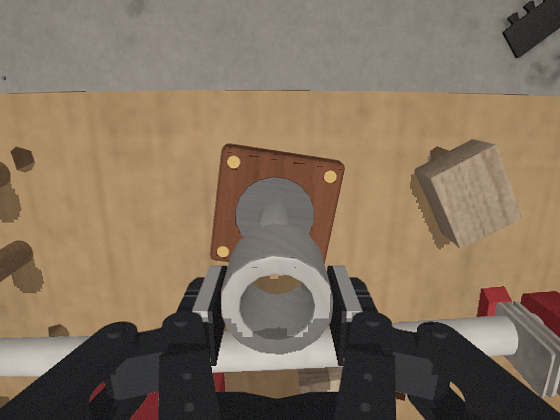

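View pics/sd7.png

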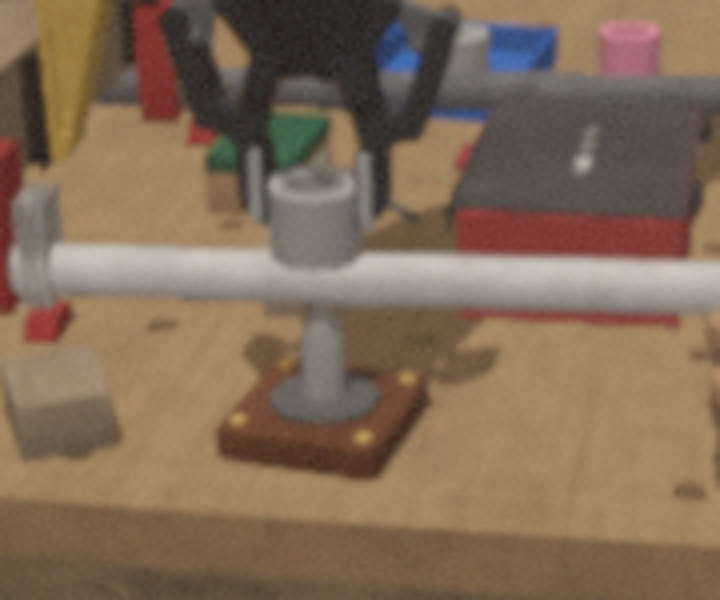

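The bushing is within about 1 mm of the pin axis in the wrist measurement, and the side view shows it lined up above the pin. Descending gently.

Call:
apply_moves --deltas '[[[0.03,-0.06,1],[0,0,0],3.5],[[0.03,-0.06,2],[0,0,0],3.5],[[0.03,-0.06,2.7],[0,0,0],3.5],[[0.03,-0.06,3.4],[0,0,0],3.5],[[0.03,-0.06,4.1],[0,0,0],3.5],[[0.03,-0.06,4.8],[0,0,0],3.5],[[0.03,-0.06,5],[0,0,0],3.5],[[0.03,-0.06,5],[0,0,0],3.5]]'

```text
time_s: 11.6
eef_pos: [0.5963, 0.3187, 0.0559]
tcp_rot: [179.7, -0.0, 90.3]
wrist_force: [0.6, 0.8, -1.7]
finger_gap: 0.0423
```

Call:
apply_moves --deltas '[[[0,0,0.5],[0,0,0],3.5],[[0,0,1],[0,0,0],3.5],[[0,0,1.5],[0,0,0],3.5],[[0,0,1.8],[0,0,0],3.5],[[0,0,2],[0,0,0],3.5],[[0,0,2],[0,0,0],3.5],[[0,0,2],[0,0,0],3.5]]'

```text
time_s: 12.18
eef_pos: [0.5965, 0.3188, 0.036]
tcp_rot: [179.7, -0.0, 90.3]
wrist_force: [-0.2, 0.2, -2.4]
finger_gap: 0.042
```

No contact yet, and the underside should be about 1 mm above the foot. Releasing and rising straight up.

Call:
apply_moves --deltas '[[[0,0,0],[0,0,0],4.4],[[0,0,0],[0,0,0],4.8],[[0,0,0],[0,0,0],5.5],[[0,0,0],[0,0,0],6.5],[[0,0,0],[0,0,0],6.5],[[0,0,0],[0,0,0],6.5],[[0,0,-1],[0,0,0],6.5],[[0,0,-3],[0,0,0],6.5],[[0,0,-6],[0,0,0],6.5],[[0,0,-10],[0,0,0],6.5],[[0,0,-13],[0,0,0],6.5],[[-4,0,-14],[0,0,0],6.5],[[-7,0,-14],[0,0,0],6.5],[[-7,0,-14],[0,0,0],6.5],[[-7,0,-14],[0,0,0],6.5]]'

```text
time_s: 13.43
eef_pos: [0.5966, 0.2467, 0.1772]
tcp_rot: [179.6, 0.0, 90.1]
wrist_force: [0.2, 1.2, -0.2]
finger_gap: 0.0652
```

```bash
python3 - <<'E'
from h import *
s=sense();print(s['eef_pos'],s['time_s'],s['wrist_force'])
c=cam('wrist');im,d=grab_frame('wrist'); save('w8.png',im)
P=cloud(c,d)
m=(P[...,2]>.053)&(P[...,2]<.061)&(np.hypot(P[...,0]-.5965,P[...,1]-.319)<.04)
Q=P[m];print('wide top',cv2.minEnclosingCircle(Q[:,:2].astype(np.float32)),np.median(Q[:,2]),Q[:,2].std())
im,d=grab_frame('side'); a=cv2.resize(im[180:330,140:320],None,fx=2.2,fy=2.2,interpolation=cv2.INTER_CUBIC)
im,d=grab_frame('scene'); b=cv2.resize(im[130:280,80:260],None,fx=2.2,fy=2.2,interpolation=cv2.INTER_CUBIC)
save('f8.png',np.hstack([a,b]))
save('sc8.png',im)
E
```

```text
[0.59663418 0.24672879 0.17715228] 13.4333 [ 0.18908152  1.21184866 -0.19697091]
wide top ((0.5964372158050537, 0.3191487193107605), 0.022082332521677017) 0.05722937980012216 0.0011246919719668832
```

View pics/f8.png

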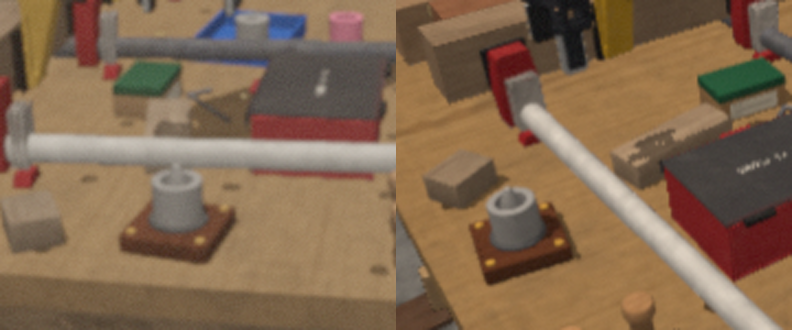

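View pics/w8.png

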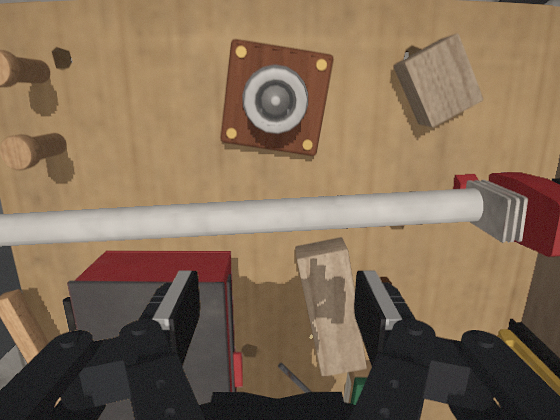

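View pics/sc8.png

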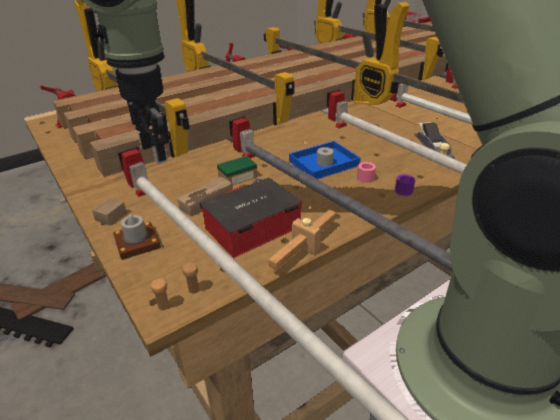

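The wide bushing sits round the pin, at wrist pixel (275,100), with its top at 57 mm. The narrow one is in the tray at scene pixel (325,157), and the arm is clear of everything.

```bash
python3 -c "
from bench import job_done
print(job_done())"
```

```text
the job is handed in; nothing more can be done
None
```

Both bushings are where the task wants them, and I handed the job in at about 13.6 s of the 58 s allowed.

- **Narrow bushing:** it stands upright in the blue tray, less than 1 mm from the tray centre I measured. Its top measured 40 mm, so it rests on the tray floor.
- **Wide bushing:** it sits round the pin on the steel foot, less than 1 mm from the axis I measured. Its top measured 57.2 mm, which puts the underside at about 21 mm, and it looks upright in all three views.
- **Decoys:** I did not touch the pink and purple rings.
- **Checks:** no check failed or disagreed in a way that mattered. The wrist force showed 17 N and 14 N upward at the end of the two grasps. I did not look into why, but it went away once I lifted and is far below the limits.

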